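Clamp the reagent bottle with the fold-out crank handle

TASK

Clamp the brown bottle that stands between the jaws of the bench clamp: swing the folded handle of the handwheel fully upright, crank it clockwise (seen from above) until you feel the jaws grip the bottle snugly, about 12 N and never hard, then fold the handle flat again over the wheel and let go. Move the jaw only by cranking, do not touch the bottle or the jaw, and leave the other things where they stand.

Things in the scene. Friction and masses are not known exactly. Their poses are not given: they have to be found in the camera images.
- clamp: Bench clamp, fixed: grey plate 120 x 340 x 12 mm, two guide rods, grey gearbox (104 x 84 mm, 56 mm tall). Origin under the plate's middle; y runs along the rods from gearbox (y = -95 mm) to far jaw, z up. The fixed far jaw (66 mm tall, rubber pad on a hidden 5 N/mm spring) is set differently each start: pad face at y = 106 to 128 mm, not reported; the closing point must be felt.
- wheel_center (a point): Centre of the open three-spoke aluminium handwheel, on its vertical axis, 74 mm above the bench. Rim radius 55 mm, bar 12 mm thick; hub top 4 mm above this point. Clockwise from above closes the jaw by 18 mm per rad; closure takes 1.4 to 4.2 rad from the start. Friction: about 5.5 N of tangential push at the handle; it also holds the wheel, and a squeeze up to 16 N, where left.
- handle_hinge (a point): Hinge of the folding handle in a clevis on the rim: 55 mm from the wheel axis, 22 mm above wheel_center. Hinge axis level, tangent to the rim.
- grip_point (a point): Point on the axis of the handle's black round sleeve (14 mm thick), 48 mm from the hinge; the sleeve reaches 13 to 65 mm from the hinge and spins freely about its own axis. Folded, the handle lies level, pointing from the hinge to the wheel axis and a little past it (this point is then 7 mm from the axis, 18 mm above the hub's top); upright it stands straight above the hinge.
- handle (a joint): Fold angle of the handle, rad: 0 = folded flat inward over the wheel (stop), 1.571 = straight up (stop). Swings in the vertical plane through wheel axis and hinge; friction (about 1.3 N at the grip point) keeps it where it is left.
- jaw: Moving jaw, aluminium, 54 mm tall, rubber face 68 mm wide toward the far jaw; origin at the foot of its face's middle, on the plate's top; y is the closing direction. Once the bottle is caught between both jaws, each newton of squeeze adds 0.33 N of tangential push at the handle: 12 N is 4 N above the running push, 30 N (too hard) 10 N above it.
- bottle: Brown reagent bottle with white cap, 52 mm diameter, 105 mm tall, about 0.25 kg, standing loose on the clamp's base plate between the jaws; origin at the centre of its underside. The closing jaw slides it against the far jaw.
- small_bottle: Bystander: smaller brown bottle, 45 mm diameter, 93 mm tall, on the bench beside the clamp; origin at the centre of its underside.
- vial_a: Bystander: small vial, 23 mm diameter, 52 mm tall, on the robot's side of the clamp.
- vial_b: Bystander: small vial, 23 mm diameter, 52 mm tall, on the robot's side of the clamp.
- beaker: Bystander: clear beaker, 57 mm diameter, 71 mm tall, behind the clamp.
- timer: Bystander: flat timer, 66 x 66 x 18 mm, on the bench.
- tape: Bystander: roll of tape, 68 mm diameter, 18 mm tall, on the bench.
Mind the look-alikes: they are no part of the job. Leave any blue, pink or purple look-alike of the bottle alone.

How it is judged:
By the outcome, as a careful person would: the job done as asked, in the order asked, and still so for the second after the job is handed in, with the robot touching nothing.
It also fails if it takes over 67 s, if anything falls off the work surface, if the arm or the gripper's body presses on something with over 40 N, if the wrist force passes 120 N, or if a joint passes its speed limit or range.

ROBOT

A 6-joint arm with a two-finger parallel gripper is mounted at the origin on a cart in front of the work surface, level with it; the furniture and walls round the work are solid. World frame = base frame: x ahead of the robot, y to its left, z up, the work surface at z = 0. Lengths are in m, angles in rad, forces in N, time in s.
With the tool pointing down it reaches from about 0.275 to 0.875 m from the base axis. Payload 12.5 kg.
Tool frame: the origin (TCP) lies on the centre line of the jaws, within the pads' length; the fingertips stand r.finger_overhang ahead of it and the grasp point (between the pads) lies 3 mm ahead of it (r.finger_overhang is the distance from the TCP to the fingertips, in m); z points along the fingers, y is the line along which they close (so a half turn about z gives the same grasp; the last joint's range is limited). The gripper opens to 85 mm and grips with 20 to 120 N. Pads are 22 mm wide; open, the fingers measure 114 mm over their backs; the gripper's body (76 mm by 85 mm) begins 54 mm behind the grasp point. The pads swing forward as they close: fully open they stand 13 mm farther back than shut.
Start: joints at [-0.085, 0.351, 1.652, -0, 1.139, -0.085], TCP at [0.55, 0, 0.219] pointing down, gripper open.
Joint ranges: [-2.75, 2.75], [-0.79, 2.1], [0.01, 2.65], [-1.57, 4.71], [0.07, 3.14], [-2.87, 2.87]. Speed limits (rad/s): [2.22, 2.22, 2.79, 3.14, 3.14, 3.14].

INTERFACE

Orientations are given as a unit quaternion [x, y, z, w].
In Python, from cell import r, optics gives the robot as it stands. The module is installed in compiled form; this text tells all that it offers. Calls block until the motion is done:
- r.move_to(position, orientation): joint-space move of the TCP to a pose.
- r.move_linear(position, rot=None, vel=0.15): straight line of the TCP; rot=None keeps the orientation; vel is the mean speed in m/s.
- r.set_joints(angles): joint-space move.
- r.set_gripper(opening, squeeze=None): opening from 0.0 (shut) to 1.0 (fully open); squeeze is the grip in N (None keeps the last); returns when the fingers have stopped.
- r.sleep(seconds).
- r.inverse_kinematics(position, orientation): joint angles nearest the present ones, or None.
- optics.get_image(name): name is "scene" or "side" or "wrist"; returns a dict with "pixels" (480x640x3 uint8, red, green, blue), "depth" (480x640 float32, m along the optical axis (not along the pixel's ray), 0 where there is no reading), "fx", "fy", "cx", "cy" (pixels), "D" ([k1, k2, p1, p2, k3] as OpenCV has them; the pictures are not rectified), "camera_from_world" (4x4, takes a point from world to camera coordinates); the wrist camera has in their place "mount" (4x4, takes a point from camera to tool coordinates, whose origin is the TCP and whose axes are the flange's). Camera axes: x right, y down, z forward; pixel columns grow to the right and rows downward; lengths in m; the calibration is good to about 2 mm. A picture is of the moment at which its call begins: read the wrist's pose just before it.
A pose or a line that the arm cannot do raises r.PlanningError and nothing moves.
- r.hand_in(): hands the job in; it is judged then, once.
Readings, each from a call of its own:
- r.current_t(): time.
- r.current_q(): joint angles.
- r.current_qvel(): joint speeds.
- r.current_effort(): joint torques, N m.
- r.current_tool_pos(): TCP position.
- r.current_ee_rot(): TCP orientation.
- r.current_contact_force(): force on the tool from outside, world axes, zero at the start.
- r.current_torque(): the same for the moment, N m.
- r.current_opening(): opening from 0.0 (shut) to 1.0 (fully open).
- r.current_finger_force(): force on a finger pad.
Only numpy, scipy, OpenCV 4.12 (cv2) and the standard library are available. Lean on these libraries where they do the work, as an engineer would, in place of code of your own. Each camera call takes 0.05 s, during which the arm holds its last target. There are 200 camera calls.

## Working session

There is one attempt and no reset: what is moved stays moved. The work goes in short steps, each a Python script; the robot and the scene stay as the last script left them, time stands still between calls to the robot, and variables do not carry over. Pictures are saved under pics/ and viewed, at most 10 in all, crops included, and the job is handed in when it is done.

```bash
mkdir -p pics
python3 - <<'E'
from cell import r, optics
import cv2, numpy as np, pickle
d={}
for n in ("scene","side"):
    i=optics.get_image(n); d[n]=i
    cv2.imwrite(f"pics/{n}0.png",i["pixels"][:,:,::-1])
    print(n,i["fx"],i["D"],np.linalg.inv(i["camera_from_world"]).round(3).tolist())
pickle.dump(d,open("d0.pkl","wb"))
print(r.finger_overhang,r.current_t(),r.current_ee_rot())
E
```

```text
scene 622.781397704491 [-0.20566988  0.          0.          0.          0.        ] [[0.712, -0.343, 0.613, -0.083], [-0.702, -0.318, 0.638, -0.5], [-0.024, -0.884, -0.467, 0.564], [0.0, 0.0, 0.0, 1.0]]
side 533.6083110092113 [-0.10652624  0.          0.          0.          0.        ] [[0.99, -0.094, 0.102, 0.462], [-0.138, -0.716, 0.685, -0.436], [0.009, -0.692, -0.722, 0.719], [0.0, 0.0, 0.0, 1.0]]
0.022 0.1 [ 7.07108839e-01  7.07104539e-01 -3.39100328e-04 -3.81110061e-04]
```

View pics/scene0.png

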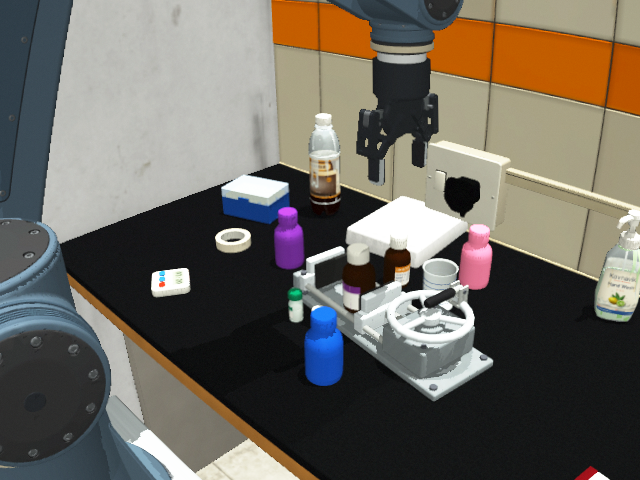

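View pics/side0.png

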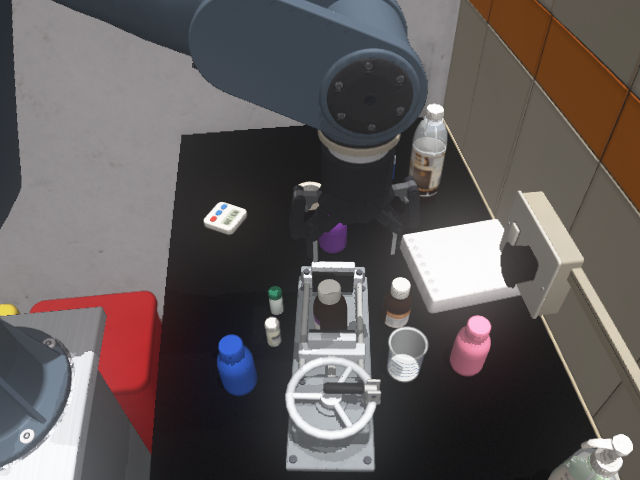

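Scene view: the clamped bottle is at (358,275), between the jaws. The look-alikes are small_bottle (397,262), purple (289,240), blue (323,345) and pink (477,258). The wheel is at (430,318), with its handle hinge at about (460,293). In the side view the wheel centre is about (332,398), the hinge (373,390) and the folded sleeve end (325,388).

```bash
cat > h.py <<'E'
import cv2, numpy as np
def cloud(i):
    K=np.array([[i["fx"],0,i["cx"]],[0,i["fy"],i["cy"]],[0,0,1]])
    v,u=np.mgrid[:480,:640]
    n=cv2.undistortPoints(np.stack([u,v],-1).reshape(-1,1,2).astype(float),K,np.array(i["D"])).reshape(480,640,2)
    z=i["depth"][...,None]
    c=np.concatenate([n*z,z],-1)
    T=np.linalg.inv(i["camera_from_world"])
    return c@T[:3,:3].T+T[:3,3]
def px(i,P):
    K=np.array([[i["fx"],0,i["cx"]],[0,i["fy"],i["cy"]],[0,0,1]]);T=i["camera_from_world"]
    return cv2.projectPoints(np.array(P,float).reshape(-1,1,3),cv2.Rodrigues(T[:3,:3])[0],T[:3,3],K,np.array(i["D"]))[0].reshape(-1,2)
E
python3 - <<'E'
import pickle,numpy as np,cv2
from h import *
from scipy.optimize import least_squares
d=pickle.load(open("d0.pkl","rb"))
for n,box in (("side",(280,340,385,445)),("scene",(380,280,480,350))):
    i=d[n];P=cloud(i);x0,y0,x1,y1=box
    m=np.zeros((480,640),bool);m[y0:y1,x0:x1]=1;m&=i["depth"]>0
    rgb=i["pixels"].astype(int)
    br=rgb.min(-1)>120
    Q=P[m&br&(P[...,2]>.072)&(P[...,2]<.083)]
    f=lambda c:np.hypot(Q[:,0]-c[0],Q[:,1]-c[1])-.055
    s=least_squares(f,np.median(Q,0)[:2],loss="soft_l1",f_scale=.003)
    print(n,"wheel",s.x,len(Q),np.median(abs(s.fun)))
    B=P[m&(rgb.max(-1)<60)&(P[...,2]>.088)&(P[...,2]<.115)]
    c=B.mean(0);w,v=np.linalg.eigh(np.cov(B.T));t=(B-c)@v[:,2]
    print("sleeve",c,v[:,2],t.min(),t.max(),B[:,2].max(),len(B))
    H=P[m&br&(P[...,2]>.09)&(P[...,2]<.115)]
    print("clevis",np.median(H,0),H.min(0),H.max(0),len(H))
i=d["side"];P=cloud(i)
for n,b in dict(cap=(320,283,340,300),smallcap=(392,281,408,292),jaw=(302,345,365,360),farjaw=(312,262,355,272),plate=(290,440,370,465),beaker=(390,330,425,345)).items():
    Q=P[b[1]:b[3],b[0]:b[2]].reshape(-1,3);print(n,np.median(Q,0).round(3),np.percentile(Q,5,axis=0).round(3),np.percentile(Q,95,axis=0).round(3))
cv2.imwrite("pics/crop0.png",cv2.resize(i["pixels"][245:475,260:490,::-1],None,fx=2.6,fy=2.6,interpolation=cv2.INTER_CUBIC))
E
```

```text
side wheel [ 0.51174857 -0.09794544] 2709 0.0037348890887335465<stdin>:15: RuntimeWarning: Mean of empty slice.
  ret = um.true_divide(
  avg = a.mean(axis, **keepdims_kw)
<stdin>:15: RuntimeWarning: Degrees of freedom <= 0 for slice
  c *= np.true_divide(1, fact)
  c *= np.true_divide(1, fact)
Traceback (most recent call last):
numpy.linalg.LinAlgError: Eigenvalues did not converge
```

Run:
```python
import pickle,numpy as np,cv2
from h import *
d=pickle.load(open("d0.pkl","rb"))
i=d["side"];P=cloud(i)
print("sleeve",P[384:394:2,330:384:6].round(3)[...,2],i["depth"][384:394:2,330:384:6].round(3),i["pixels"][388,326:384:4].tolist())
for n,b in dict(cap=(320,283,340,300),smallcap=(392,281,408,292),jaw=(302,345,365,360),farjaw=(312,262,355,272),plate=(290,440,370,465),platelo=(288,460,374,468),beaker=(390,330,425,345),hub=(325,397,337,403)).items():
    Q=P[b[1]:b[3],b[0]:b[2]].reshape(-1,3);print(n,np.median(Q,0).round(3),np.percentile(Q,5,axis=0).round(3),np.percentile(Q,95,axis=0).round(3))
cv2.imwrite("pics/crop0.png",cv2.resize(i["pixels"][245:475,260:490,::-1],None,fx=2.6,fy=2.6,interpolation=cv2.INTER_CUBIC))
```

```text
sleeve [[0.104 0.103 0.102 0.104 0.104 0.103 0.102 0.098 0.096]
 [0.102 0.103 0.102 0.102 0.103 0.104 0.101 0.101 0.09 ]
 [0.102 0.101 0.102 0.103 0.103 0.101 0.1   0.1   0.085]
 [0.101 0.1   0.101 0.101 0.101 0.102 0.1   0.099 0.079]
 [0.098 0.097 0.099 0.098 0.1   0.099 0.096 0.102 0.103]] [[0.683 0.684 0.686 0.683 0.683 0.684 0.686 0.69  0.692]
 [0.683 0.682 0.683 0.683 0.682 0.681 0.684 0.685 0.696]
 [0.681 0.682 0.681 0.68  0.68  0.683 0.683 0.684 0.7  ]
 [0.68  0.681 0.68  0.68  0.681 0.679 0.682 0.683 0.704]
 [0.681 0.682 0.68  0.682 0.68  0.681 0.684 0.677 0.676]] [[76, 76, 79], [77, 77, 80], [78, 79, 82], [81, 80, 83], [82, 81, 83], [83, 82, 85], [83, 83, 85], [83, 83, 86], [85, 85, 87], [71, 71, 73], [232, 232, 230], [235, 235, 235], [239, 239, 237], [117, 116, 117], [51, 51, 53]]
cap [0.529 0.047 0.117] [0.516 0.038 0.107] [0.543 0.061 0.119]
smallcap [0.639 0.063 0.093] [0.628 0.053 0.089] [0.65  0.071 0.095]
jaw [ 0.526 -0.007  0.042] [ 0.485 -0.041  0.031] [0.569 0.001 0.079]
farjaw [0.547 0.14  0.065] [0.516 0.134 0.055] [0.579 0.149 0.068]
plate [ 0.503 -0.148  0.013] [ 0.455 -0.166  0.01 ] [ 0.551 -0.133  0.026]
platelo [ 0.501 -0.164  0.012] [ 0.451 -0.173  0.01 ] [ 0.553 -0.155  0.016]
beaker [ 0.64  -0.004  0.055] [ 0.614 -0.019  0.001] [0.658 0.036 0.071]
hub [ 0.51  -0.104  0.078] [ 0.503 -0.107  0.076] [ 0.517 -0.1    0.08 ]
```

View pics/crop0.png

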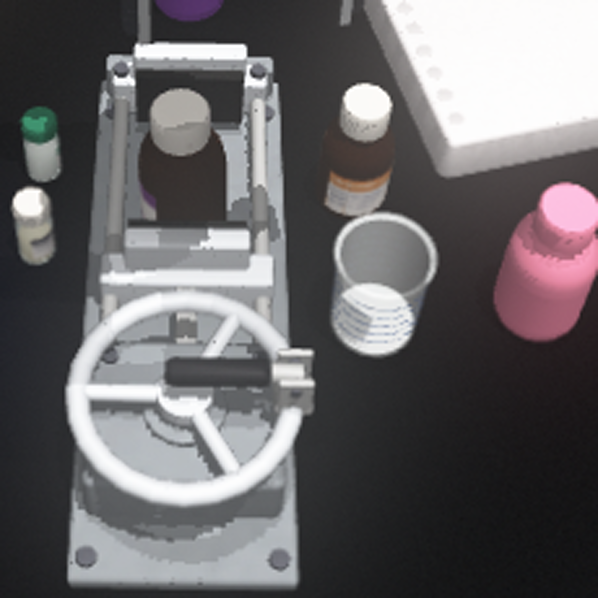

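The crop confirms the choices. The clamped brown bottle sits between the jaws, the small bottle and beaker are outside, and the handle points from the clevis on the +x side in over the hub. Next I'll refine the geometry.

Run:
```python
import pickle,numpy as np,cv2
from h import *
from scipy.optimize import least_squares
d=pickle.load(open("d0.pkl","rb"))
c0=np.array([.5117,-.0979])
for n in ("side","scene"):
    i=d[n];P=cloud(i);rgb=i["pixels"].astype(int)
    for _ in range(3):
        R=np.hypot(P[...,0]-c0[0],P[...,1]-c0[1])
        Q=P[(i["depth"]>0)&(abs(R-.055)<.010)&(P[...,2]>.0745)&(P[...,2]<.084)]
        # equal weight per azimuth, mid-radius of the upper rim
        a=np.arctan2(Q[:,1]-c0[1],Q[:,0]-c0[0]); b=(a*18/np.pi).astype(int)
        M=np.array([Q[b==k].mean(0) for k in np.unique(b) if (b==k).sum()>5])
        s=least_squares(lambda c:np.hypot(M[:,0]-c[0],M[:,1]-c[1])-c[2],[*c0,.055],loss="soft_l1",f_scale=.002); c0=s.x[:2]
    print(n,"wheel",s.x,len(M),"ztop",np.percentile(Q[:,2],90))
    R=np.hypot(P[...,0]-c0[0],P[...,1]-c0[1])
    B=P[(R<.05)&(rgb.max(-1)<110)&(P[...,2]>.093)&(P[...,2]<.112)]
    c=B.mean(0);w,v=np.linalg.eigh(np.cov(B.T));t=(B-c)@v[:,2]
    print("sleeve",c,v[:,2],np.percentile(t,[1,99]),B[:,2].max(),len(B))
    H=P[(abs(R-.055)<.015)&(rgb.min(-1)>110)&(P[...,2]>.089)&(P[...,2]<.112)]
    print("clevis",np.median(H,0),len(H))
```

```text
side wheel [ 0.51082865 -0.09834642  0.05439282] 35 ztop 0.08108552800551352
sleeve [ 0.52699689 -0.10167226  0.10120495] [-0.9889778   0.14766866 -0.01081092] [-0.02533726  0.02500992] 0.10619801687535024 441
clevis [ 0.56398954 -0.10566988  0.10089268] 255
scene wheel [ 0.50741638 -0.09705845  0.05438428] 34 ztop 0.07966552302829608
sleeve [ 0.52270519 -0.10081638  0.09889879] [-0.98414285  0.17659025 -0.01669547] [-0.02864189  0.02384924] 0.10431995422511481 294
clevis [ 0.56018346 -0.10744139  0.0989119 ] 172
```

```bash
cat >> h.py <<'E'
from scipy.spatial.transform import Rotation as Ro
W=np.array([.509,-.0977]); ZH=.096; A0=-.16
def quat(az,s):   # tool down, closing axis s*tangent at azimuth az
    y=s*np.array([-np.sin(az),np.cos(az),0]);z=np.array([0,0,-1.]);x=np.cross(y,z)
    return Ro.from_matrix(np.stack([x,y,z],1)).as_quat()
def rt(az): return np.array([np.cos(az),np.sin(az),0]),np.array([-np.sin(az),np.cos(az),0])
def pt(az,rad,z,tan=0): a,t=rt(az);return np.array([*W,0])+rad*a+tan*t+[0,0,z]
E
python3 - <<'E'
from cell import r
from h import *
for s in (1,-1):
    for az in (A0,A0-2,A0-4,A0-4.4):
        q=r.inverse_kinematics(pt(az,.055,.155),quat(az,s)); print(s,az,None if q is None else np.round(q,2))
E
```

```text
1 -0.16 [-0.27  0.47  1.65 -0.    1.02 -1.68]
1 -2.16 [-0.38  0.34  1.84 -0.    0.96  0.2 ]
1 -4.16 [-0.2   0.31  1.89 -0.    0.94  2.39]
1 -4.5600000000000005 [-0.18  0.35  1.84 -0.    0.96  2.81]
-1 -0.16 [-0.27  0.47  1.65 -0.    1.02  1.46]
-1 -2.16 None
-1 -4.16 [-0.2   0.31  1.89 -0.    0.94 -0.75]
-1 -4.5600000000000005 [-0.18  0.35  1.84 -0.    0.96 -0.33]
```

Run:
```python
from cell import r, optics
from h import *
q=quat(A0,1)
r.move_to(pt(A0,.007,.17),q)
r.set_gripper(.5,20)
r.move_linear(pt(A0,.007,.108),q,vel=.1)
print(r.current_contact_force())
r.set_gripper(0,20)
print(r.current_t(),r.current_opening()*85,r.current_finger_force(),r.current_contact_force(),r.current_torque(),r.current_tool_pos())
i=optics.get_image("side");P=i["pixels"][230:480,240:490,::-1]
w=optics.get_image("wrist")["pixels"][:,:,::-1]
cv2.imwrite("pics/grip.png",np.hstack([cv2.resize(P,(400,400)),cv2.resize(w,(400,300))[:, :] if 0 else cv2.copyMakeBorder(cv2.resize(w,(400,300)),0,100,0,0,cv2.BORDER_CONSTANT)]))
```

```text
[-0.11561996  0.46079183 -0.30709709]
3.2667 -0.010948658356836314 0.0 [-0.50698396 -0.47323579 -0.01808169] [-0.0425817  -0.02114004  0.00583031] [ 0.51595449 -0.098832    0.10810809]
```

View pics/grip.png

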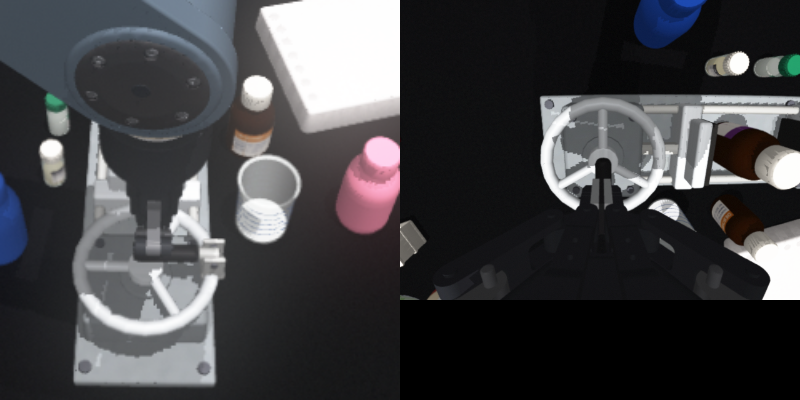

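The gripper shut completely, at opening 0. In the picture the closed fingers seem to sit on top of the sleeve, at (155,245) on the left. I'll probe down to find the actual fingertip height against the sleeve top.

Run:
```python
from cell import r, optics
from h import *
p=r.current_tool_pos()
for k in range(1,9):
    r.move_linear(p-[0,0,.001*k],vel=.02); f=r.current_contact_force(); print(k,r.current_tool_pos()[2].round(4),f.round(2))
    if abs(f[2])>2: break
r.move_linear(p+[0,0,.002],vel=.05)
i=optics.get_image("side")
cv2.imwrite("pics/grip2.png",cv2.resize(i["pixels"][350:440,270:390,::-1],(800,600),interpolation=cv2.INTER_CUBIC))
print(r.current_t())
```

```text
1 0.1069 [-0.13  0.12 -0.12]
2 0.1059 [-0.01 -0.47  0.67]
3 0.105 [ 0.5  -0.29  0.16]
4 0.104 [-0.13  0.04 -0.09]
5 0.103 [ 0.27 -0.63  0.45]
6 0.102 [-0.44 -0.05 -0.72]
7 0.101 [ 0.08  0.23 -0.56]
8 0.1 [-0.62  1.05 -0.35]
5.7667
```

View pics/grip2.png

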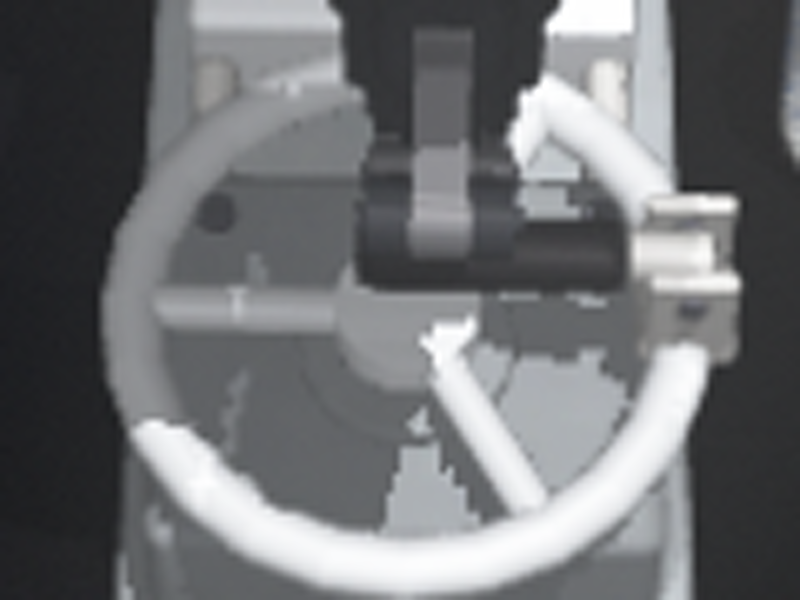

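Run:
```python
from cell import r, optics
from h import *
i=optics.get_image("side");P=cloud(i)
print(r.current_opening(),r.current_finger_force(),r.current_tool_pos())
for v in range(372,396,2):
    print(v,[(tuple((P[v,u]*1000).round().astype(int).tolist()),int(i["pixels"][v,u].mean())) for u in (328,336,344,354,362)])
```

```text
-0.0009901571357533656 0.0 [ 0.5158857  -0.09881282  0.11008804]
372 [((502, -139, 210), 69), ((509, -147, 221), 135), ((519, -141, 210), 79), ((556, -31, 15), 157), ((558, -69, 80), 243)]
374 [((502, -141, 208), 94), ((509, -149, 221), 146), ((519, -144, 211), 97), ((556, -32, 12), 197), ((462, -436, 719), 238)]
376 [((501, -143, 209), 64), ((509, -150, 218), 146), ((518, -146, 209), 76), ((555, -35, 11), 198), ((557, -75, 78), 224)]
378 [((501, -150, 216), 68), ((509, -151, 216), 147), ((517, -152, 216), 67), ((549, -64, 56), 154), ((557, -77, 77), 187)]
380 [((500, -153, 218), 74), ((508, -154, 218), 162), ((517, -155, 217), 76), ((548, -68, 58), 168), ((559, -71, 61), 111)]
382 [((500, -155, 216), 91), ((508, -157, 218), 172), ((517, -156, 214), 95), ((548, -69, 55), 141), ((559, -73, 58), 79)]
384 [((500, -157, 215), 79), ((508, -157, 214), 143), ((516, -159, 215), 84), ((541, -98, 102), 60), ((552, -99, 101), 60)]
386 [((499, -158, 214), 69), ((508, -160, 215), 111), ((516, -160, 213), 71), ((541, -101, 103), 68), ((551, -104, 105), 63)]
388 [((499, -159, 211), 58), ((508, -159, 209), 81), ((516, -161, 211), 63), ((540, -104, 102), 80), ((551, -105, 101), 67)]
390 [((507, -101, 100), 54), ((517, -103, 101), 55), ((527, -105, 102), 63), ((540, -106, 100), 66), ((550, -108, 102), 66)]
392 [((507, -103, 98), 52), ((517, -105, 99), 54), ((527, -107, 99), 57), ((540, -107, 98), 58), ((550, -109, 98), 61)]
394 [((508, -94, 77), 148), ((518, -97, 78), 150), ((531, -88, 60), 105), ((545, -89, 57), 98), ((555, -91, 57), 102)]
```

Run:
```python
from cell import r, optics
from h import *
i=optics.get_image("scene");p=r.current_tool_pos()
print(px(i,[p,p-[0,0,.022]]))
w=optics.get_image("wrist");M=np.linalg.inv(w["mount"])
K=np.array([[w["fx"],0,w["cx"]],[0,w["fy"],w["cy"]],[0,0,1]])
print(cv2.projectPoints(np.array([[0,0,0],[0,0,.022]]),cv2.Rodrigues(M[:3,:3])[0],M[:3,3],K,np.array(w["D"]))[0].reshape(-1,2))
a=cv2.resize(i["pixels"][230:380,370:500,::-1],(400,462),interpolation=cv2.INTER_CUBIC)
b=cv2.resize(w["pixels"][150:381,220:420,::-1],(400,462),interpolation=cv2.INTER_CUBIC)
cv2.imwrite("pics/grip3.png",np.hstack([a,b]))
```

```text
[[436.07000796 291.77277183]
 [434.96822481 305.32885264]]
[[321.32078356 288.95727796]
 [321.41799955 272.27341356]]
```

View pics/grip3.png

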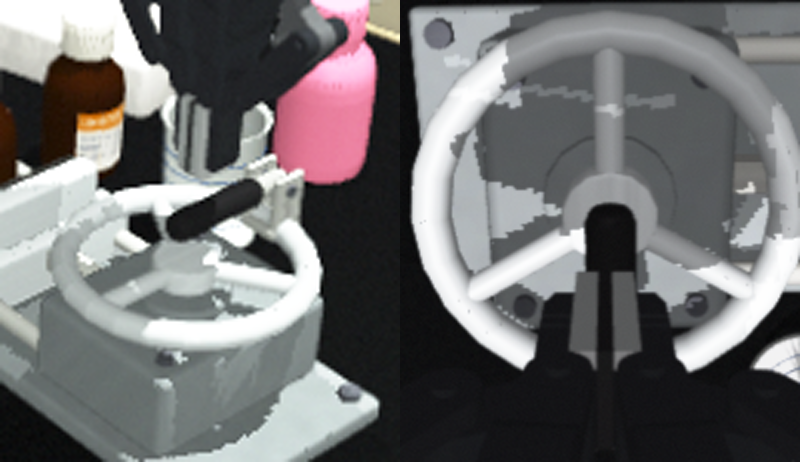

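The fingers are plainly shorter or higher than I assumed: the tips appear at about (443,284) in the scene view, where I predicted (435,305). I'll measure the tip by depth.

Run:
```python
from cell import r, optics
from h import *
i=optics.get_image("scene");P=cloud(i);p=r.current_tool_pos();print(p,r.current_ee_rot(),r.current_q())
for v in range(262,292,3):
    print(v,[tuple((P[v,u]*1000).round().astype(int).tolist()) for u in (429,433,437,440,443,447)])
w=optics.get_image("wrist");T=w["mount"]
K=np.array([[w["fx"],0,w["cx"]],[0,w["fy"],w["cy"]],[0,0,1]])
for u in (308,312,316,331,335):
  for v in (290,310):
    z=w["depth"][v,u];n=cv2.undistortPoints(np.array([[[u,v]]],float),K,np.array(w["D"])).ravel()
    print(u,v,(T@[*(n*z),z,1])[:3].round(4))
```

```text
[ 0.51581619 -0.09878369  0.10991164] [ 7.99194428e-02  9.96801319e-01  2.43008596e-05 -1.08245935e-04] [-2.77876595e-01  4.50298045e-01  1.81257699e+00  6.61596930e-06
  8.78939440e-01 -1.68866761e+00]
262 [(505, -92, 158), (509, -95, 158), (501, -107, 166), (505, -109, 165), (502, -115, 169), (499, -123, 173)]
265 [(507, -90, 152), (505, -98, 156), (505, -104, 158), (507, -108, 159), (509, -111, 159), (497, -125, 170)]
268 [(504, -92, 150), (503, -100, 153), (507, -103, 153), (506, -109, 155), (509, -111, 155), (518, -112, 151)]
271 [(507, -91, 143), (506, -98, 147), (506, -104, 149), (506, -109, 151), (510, -111, 150), (517, -113, 148)]
274 [(506, -92, 139), (505, -99, 143), (509, -103, 143), (507, -109, 146), (511, -111, 145), (518, -112, 142)]
277 [(506, -92, 135), (503, -101, 140), (508, -104, 139), (505, -111, 143), (511, -111, 141), (521, -111, 136)]
280 [(503, -94, 132), (506, -99, 133), (507, -105, 135), (508, -109, 136), (514, -110, 134), (520, -112, 132)]
283 [(507, -92, 125), (503, -101, 131), (509, -104, 129), (508, -109, 132), (515, -109, 128), (619, -49, 56)]
286 [(607, -24, 46), (505, -101, 125), (510, -104, 124), (515, -105, 122), (615, -44, 51), (621, -48, 49)]
289 [(608, -24, 40), (608, -31, 42), (608, -38, 46), (612, -41, 45), (616, -44, 45), (543, -98, 102)]
308 290 [ 0.0106 -0.0058 -0.0228]
308 310 [ 0.0101 -0.0052 -0.0397]
312 290 [ 0.0107 -0.0041 -0.023 ]
312 310 [ 0.01   -0.0036 -0.0395]
316 290 [ 0.0094 -0.0023 -0.0204]
316 310 [ 0.0105 -0.002  -0.0404]
331 290 [ 0.0102  0.0044 -0.022 ]
331 310 [ 0.0103  0.0039 -0.0401]
335 290 [ 0.0094  0.0062 -0.0204]
335 310 [ 0.0103  0.0055 -0.04  ]
```

Both cameras put the shut fingertips 12–19 mm behind the reported TCP, not 22 mm ahead, so the fingers closed in air. I'll calibrate by touch on the sleeve top (z = 0.103).

Run:
```python
from cell import r, optics
from h import *
p=r.current_tool_pos()
r.move_linear(pt(A0,.012,.097),vel=.08)
for k in range(1,30):
    z=.097-.001*k
    r.move_linear(pt(A0,.012,z),vel=.02); f=r.current_contact_force()
    if f[2]>3: break
print(k,r.current_tool_pos(),f)
i=optics.get_image("scene")
cv2.imwrite("pics/touch.png",cv2.resize(i["pixels"][230:380,370:500,::-1],(520,600),interpolation=cv2.INTER_CUBIC))
r.move_linear(pt(A0,.012,z+.004),vel=.05);print(r.current_t(),r.current_contact_force())
```

```text
7 [ 0.52094947 -0.09966861  0.09046454] [-2.99663419  0.98767056  8.16199438]
8.3917 [-0.5884783  -0.5114791   0.10160822]
```

View pics/touch.png

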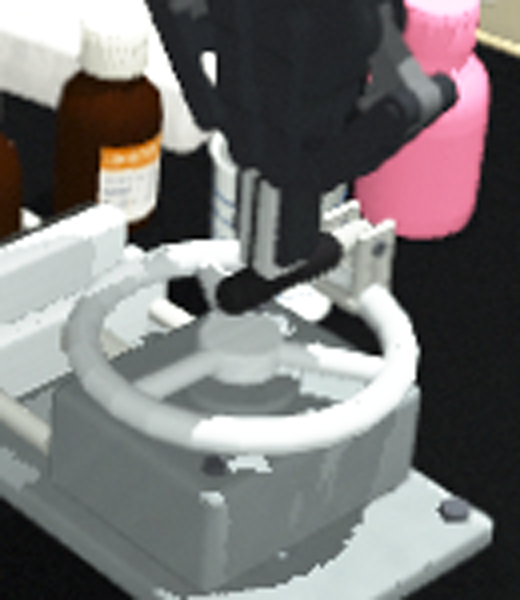

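Contact came at TCP z of about 0.091, so the shut tips sit 12 mm above the TCP. I'll grasp again with that offset and unfold.

```bash
cat >> h.py <<'E'
C=-.022   # TCP height minus gripped-point height
def force(r,az,n=8):
    F=[]
    for _ in range(n): F.append(r.current_contact_force()); r.sleep(.02)
    f=np.mean(F,0);a,t=rt(az);return np.array([f@a,f@t,f[2]]).round(2)
E
python3 - <<'E'
from cell import r, optics
from h import *
q=quat(A0,1)
r.move_linear(pt(A0,.007,.115),vel=.15)
r.set_gripper(.45,20)
r.move_linear(pt(A0,.007,ZH+C),vel=.1); print(force(r,A0))
r.set_gripper(0,20)
print(r.current_t(),r.current_opening()*85,r.current_finger_force(),force(r,A0))
assert r.current_opening()*85>8
for th in np.linspace(0,np.pi/2,13)[1:]:
    r.move_linear(pt(A0,.055-.048*np.cos(th),ZH+C+.048*np.sin(th)),vel=.06)
    print(th.round(2),force(r,A0,3))
for k in range(1,7):
    f=force(r,A0); print(k,f)
    if f[0]<-6: break
    r.move_linear(pt(A0,.055+.001*k,ZH+C+.048),vel=.03)
print(r.current_t(),r.current_opening()*85,r.current_tool_pos())
i=optics.get_image("scene");s=optics.get_image("side")
a=cv2.resize(i["pixels"][200:380,360:510,::-1],(400,480));b=cv2.resize(s["pixels"][300:480,270:420,::-1],(400,480))
cv2.imwrite("pics/up.png",np.hstack([a,b]))
E
```

```text
[ 0.19 -0.1   0.23]
10.1583 13.543079905403241 19.372864589095116 [0.01 7.27 1.96]
0.13 [ 0.2   7.89 -1.49]
0.26 [-0.56  7.   -0.39]
0.39 [-0.88  7.57 -0.5 ]
0.52 [-2.4   6.8   0.55]
0.65 [-4.13  7.6   1.51]
0.79 [-4.31  7.26  2.33]
0.92 [-4.25  6.68  3.21]
1.05 [-4.56  6.34  3.58]
1.18 [-4.41  7.1   3.86]
1.31 [-3.59  7.51  4.91]
1.44 [-3.44  7.22  4.78]
1.57 [-3.16  6.33  5.94]
1 [-2.43  6.62  5.54]
2 [-4.54  6.41  7.13]
3 [-4.75  6.43  7.98]
4 [-4.69  6.22  7.61]
5 [-4.37  6.06  7.69]
6 [-4.43  6.    7.42]
16.2917 13.240669333109048 [ 0.56895858 -0.10643914  0.12265107]
```

View pics/up.png

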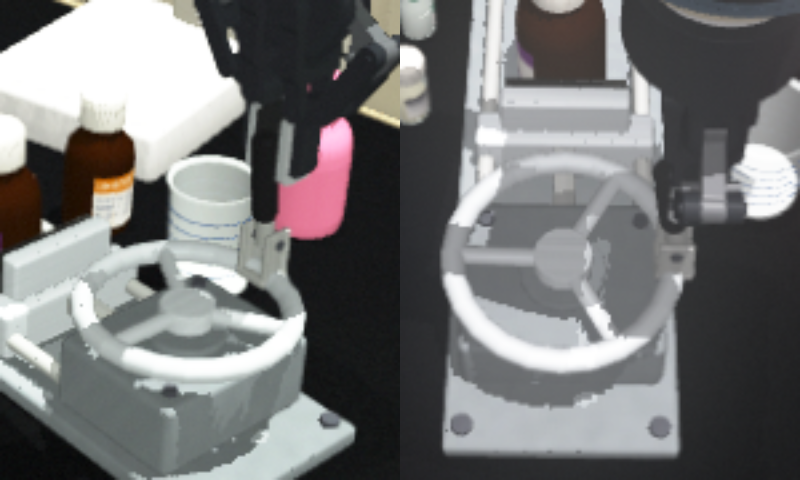

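The handle stands upright on the clevis and the tool is slipping against the stop. Next I'll crank clockwise, correcting for radial and vertical force as I go.

```bash
cat >> h.py <<'E'
import json
def step(r,st,da,n=4,vel=.05):
    st["az"]-=da
    r.move_linear(pt(st["az"],st["rad"],st["z"]),quat(st["az"],1),vel=vel)
    f=force(r,st["az"],n)
    st["rad"]+=float(np.clip(.0003*(3+f[0]),-.001,.001)); st["z"]+=float(np.clip(.0002*f[2],-.0007,.0007))
    return f
E
python3 - <<'E'
from cell import r
from h import *
st=dict(az=A0,rad=.060,z=.1225)
for k in range(12):
    f=step(r,st,.1); print(round(A0-st["az"],3),f,round(st["rad"],4),round(st["z"],4),round(r.current_t(),2))
    if f[1]>11: break
json.dump(st,open("st.json","w")); print(r.current_opening()*85,r.current_q().round(2))
E
```

```text
0.1 [-2.72  3.96  2.48] 0.0601 0.123 16.73
0.2 [-2.67  4.17 -0.04] 0.0602 0.123 17.07
0.3 [-3.78  3.72 -0.16] 0.0599 0.123 17.4
0.4 [-3.35  3.13 -0.24] 0.0598 0.1229 17.73
0.5 [-3.53  3.12 -0.06] 0.0597 0.1229 18.07
0.6 [-3.59  3.79 -0.42] 0.0595 0.1228 18.4
0.7 [-4.04  3.71 -0.54] 0.0592 0.1227 18.73
0.8 [-4.04  4.13 -0.17] 0.0589 0.1227 19.07
0.9 [-2.89  3.91 -0.68] 0.0589 0.1225 19.4
1.0 [-3.64  3.48  0.8 ] 0.0587 0.1227 19.73
1.1 [-3.51  3.14 -0.74] 0.0586 0.1225 20.07
1.2 [-3.77  3.68 -0.2 ] 0.0583 0.1225 20.4
12.872251056103796 [-0.37  0.46  1.76  0.    0.92 -0.59]
```

Run:
```python
from cell import r
from h import *
st=json.load(open("st.json")); h=[]
for k in range(60):
    f=step(r,st,.05,n=3,vel=.03); h.append(f[1])
    b=np.median(h[-12:-2]) if len(h)>5 else 9
    if k%6==0: print(round(A0-st["az"],3),f,round(st["rad"],4),round(r.current_t(),2))
    if f[1]>b+1.8 or r.current_t()>42: break
print(np.round(h,1).tolist(),round(A0-st["az"],3),round(r.current_t(),2),r.current_q().round(2))
st["base"]=float(b);json.dump(st,open("st.json","w"))
```

```text
1.25 [-3.03  5.11 -0.89] 0.0583 20.7
1.55 [-3.29  5.17  0.04] 0.058 22.5
1.85 [-3.23  4.37 -0.79] 0.0579 24.3
2.15 [-4.13  4.63 -0.23] 0.058 26.1
2.45 [-2.31  5.06  0.82] 0.0585 27.9
2.75 [-2.4   4.41  0.37] 0.0591 29.7
3.05 [-3.25  4.39 -1.14] 0.0596 31.5
[5.1, 4.6, 4.7, 5.4, 4.7, 4.9, 5.2, 4.7, 4.8, 4.4, 4.5, 4.2, 4.4, 4.6, 4.6, 4.5, 5.0, 4.8, 4.6, 4.3, 3.6, 4.6, 4.8, 4.3, 5.1, 4.5, 4.5, 4.2, 4.1, 4.5, 4.4, 4.4, 4.4, 4.8, 4.2, 4.7, 4.4, 4.4, 5.9, 6.6] 3.2 32.4 [-0.29  0.33  1.97 -0.    0.84  1.5 ]
```

Run:
```python
from cell import r
from h import *
st=json.load(open("st.json"))
for k in range(5):
    f=step(r,st,.01,n=6,vel=.03); print(round(A0-st["az"],3),f,round(r.current_t(),2),(r.current_tool_pos()-pt(st["az"],st["rad"],st["z"])).round(4))
    if f[1]>8.6: break
json.dump(st,open("st.json","w"))
```

```text
3.21 [-3.23  8.22 -1.56] 32.75 [ 0.0011 -0.0017  0.0009]
3.22 [-2.08  8.36  1.8 ] 33.1 [ 0.0015 -0.0019  0.0004]
3.23 [-3.47  8.66 -1.18] 33.45 [ 0.001  -0.0018  0.0008]
```

Run:
```python
from cell import r
from h import *
st=json.load(open("st.json"))
for k in range(4):
    f=step(r,st,.01,n=8,vel=.03); print(round(A0-st["az"],3),f,round(r.current_t(),2))
    if f[1]>9.45: break
json.dump(st,open("st.json","w"))
# side view: jaw/bottle check by depth is marginal; only save tool pose
print(r.current_tool_pos(),r.current_opening()*85)
```

```text
3.24 [-2.34  9.25  1.56] 33.83
3.25 [-3.35  9.4  -1.99] 34.22
3.26 [-2.63  9.82  1.61] 34.6
[ 0.45228049 -0.08306446  0.12284716] 13.317721418671203
```

The push is about 4.2 N above the running value, so the squeeze is around 12 N. I'll ease the tool load, release, and lift clear.

Run:
```python
from cell import r
from h import *
st=json.load(open("st.json"))
for k in range(6):
    st["az"]+=.008
    r.move_linear(pt(st["az"],st["rad"],st["z"]),vel=.03)
    f=force(r,st["az"],5);print(f)
    if f[1]<4: break
p=r.current_tool_pos();az=np.arctan2(*(p[:2]-W)[::-1]);print("az",az,st["az"]+2*np.pi,np.hypot(*(p[:2]-W)))
r.set_gripper(.4,20);print(force(r,az,4))
p[2]+=.06; r.move_linear(p,vel=.1)
r.set_gripper(0,20)
from cell import optics
i=optics.get_image("side");P=cloud(i);s=optics.get_image("scene")
R=np.hypot(P[...,0]-W[0],P[...,1]-W[1]);rgb=i["pixels"].astype(int)
B=P[(abs(R-.055)<.03)&(rgb.max(-1)<110)&(P[...,2]>.105)&(P[...,2]<.165)];print("sleeve",B.mean(0),B.std(0),len(B),B[:,2].min(),B[:,2].max())
st["haz"]=float(az);json.dump(st,open("st.json","w"));print(r.current_t(),r.current_tool_pos())
a=cv2.resize(s["pixels"][200:380,330:480,::-1],(400,480));b=cv2.resize(i["pixels"][240:480,250:450,::-1],(400,480))
cv2.imwrite("pics/rel.png",np.hstack([a,b]))
```

```text
[-3.09  6.93 -1.28]
[-3.57  5.2  -1.78]
[-4.24  4.34  0.56]
[-3.92  3.31  3.05]
az 2.899874375372911 2.8951853071795917 0.059449267470309285
[ 0.41  0.28 -0.08]
sleeve [ 0.46080677 -0.090491    0.14257984] [0.00429818 0.002913   0.01658005] 317 0.10557429583280264 0.16363487985484593
37.6167 [ 0.45125552 -0.08347177  0.18280616]
```

View pics/rel.png

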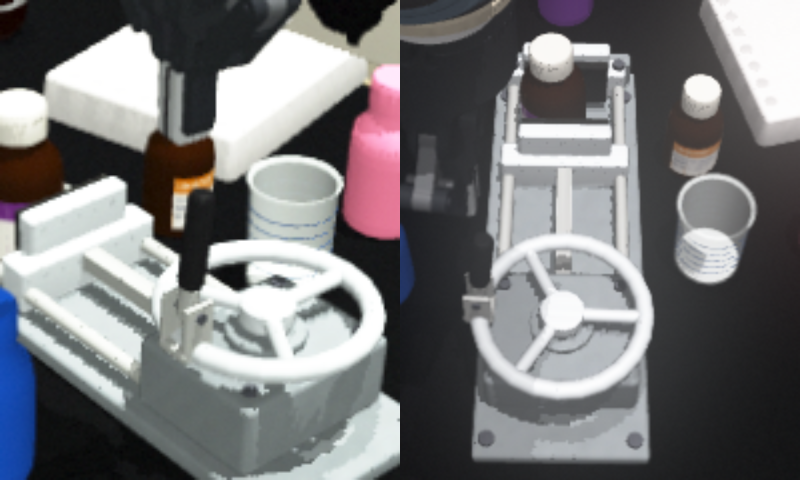

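The handle stands upright and free at (195,230) in the left crop. The bottle is between jaw and far jaw, and the side crop shows nothing else disturbed. Next I'll fold by pushing with the shut fingertips from outside, then pressing down.

Run:
```python
from cell import r, optics
from h import *
st=json.load(open("st.json"));az=st["haz"];q=quat(st["az"],1)
i=optics.get_image("side");P=cloud(i);rgb=i["pixels"].astype(int)
b=P[(rgb[...,2]>120)&(rgb[...,0]<70)&(i["depth"]>0)&(P[...,1]<.1)&(P[...,0]<.47)];print("blue",np.median(b,0),np.percentile(b,98,axis=0))
assert np.percentile(b[:,2],99)<.15
r.move_linear(pt(az,.092,.183),q,vel=.15)
r.move_linear(pt(az,.092,.134),q,vel=.1);print(force(r,az,4))
for th in np.linspace(np.pi/2,0,14):
    c=.055-.050*np.cos(th)+.007*np.sin(th); z=ZH+.050*np.sin(th)+.007*np.cos(th)
    r.move_linear(pt(az,c+.011,z-.012),q,vel=.07); print(th.round(2),force(r,az,3))
z=r.current_tool_pos()[2]
for k in range(6):
    f=force(r,az,4)
    if f[2]>4: break
    r.move_linear(pt(az,.016,z-.001*(k+1)),q,vel=.02)
print("press",f,r.current_tool_pos(),r.current_t())
r.move_linear(pt(az,.016,.19),q,vel=.12)
r.move_linear(pt(az,.10,.26),q,vel=.2)
print(r.current_contact_force(),r.current_t())
s=optics.get_image("scene");i=optics.get_image("side")
a=cv2.resize(s["pixels"][200:380,330:480,::-1],(400,480));b=cv2.resize(i["pixels"][240:480,250:450,::-1],(400,480))
cv2.imwrite("pics/end.png",np.hstack([a,b]))
P=cloud(i);R=np.hypot(P[...,0]-W[0],P[...,1]-W[1]);B=P[(R<.05)&(i["pixels"].max(-1)<110)&(P[...,2]>.09)&(P[...,2]<.13)]
c=B.mean(0);w,v=np.linalg.eigh(np.cov(B.T));print("sleeve",c,v[:,2],B[:,2].max(),len(B))
```

```text
blue [ 0.38342586 -0.02125587  0.10449556] [ 0.4016584  -0.00458593  0.10747286]
[0.   0.75 0.21]
1.57 [-0.04  0.09  0.09]
1.45 [-0.18 -0.15  0.4 ]
1.33 [-0.27 -0.06 -0.57]
1.21 [ 0.49 -0.2  -0.18]
1.09 [ 0.19  0.03 -0.06]
0.97 [-0.51 -0.21 -0.06]
0.85 [ 0.1 -0.1  0.3]
0.72 [-0.15 -0.05 -0.46]
0.6 [-0.47 -0.55 -0.  ]
0.48 [-0.2  -0.42  0.19]
0.36 [-0.45 -0.14  0.07]
0.24 [0.46 0.08 0.26]
0.12 [ 0.94 -0.05  0.51]
0.0 [-1.43 -0.2   3.2 ]
press [-0.51  0.06  8.45] [ 0.49401489 -0.09405191  0.09058019] 43.5
[ 0.93193696  0.38776594 -0.64040539] 45.1833
sleeve [ 0.49481298 -0.0959706   0.10109553] [-9.79388178e-01  2.01985748e-01 -7.44376943e-04] 0.10578920421630011 435
```

View pics/end.png

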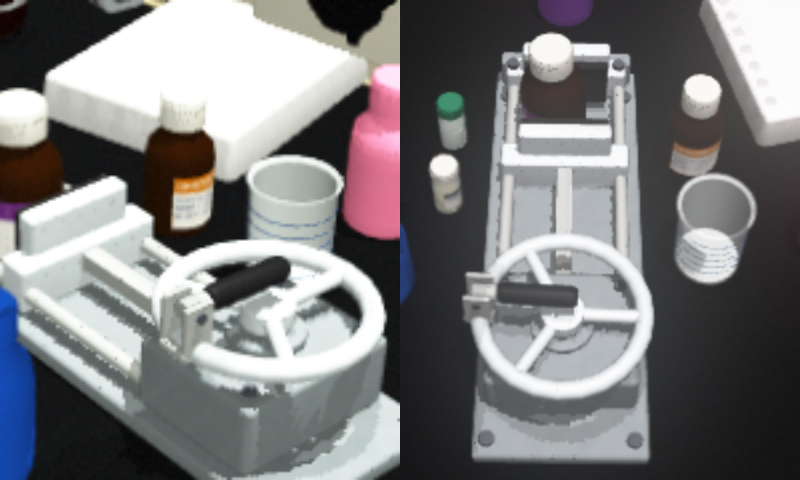

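The end view shows the handle flat over the wheel with its sleeve level. The bottle is held, the bystanders are in place and the robot is clear.

```bash
python3 -c "
from cell import r
print(r.hand_in())"
```

```text
the job is handed in; nothing more can be done
None
```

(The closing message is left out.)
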